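Tip out the loaded sample pots

TASK

Some of the three lidded sample pots on the inspection plate hold a steel ball and the rest are empty; the lids hide it, so lift each pot by its handle and judge by its weight. Tip every loaded pot over its spout so that its ball ends in the tray, never tip an empty one, and leave all the pots standing upright, each back on the middle of its own rubber pad. Leave the other gauges on the plate where they are.

Things in the scene. Friction and masses are not known exactly. Their poses are not given: they have to be found in the camera images.
- pot_1: bare-metal lidded pouring pot on pad_1, loose, 150 g empty (within 10 %), 57 mm high. Origin: underside of its foot, 2 mm before the foot's centre. Axes: -x spout side, +y along the handle, z up. Foot x -22..+26, y -24..+24 mm. Spout wall slopes 48 deg outward, from the foot to the lip; other walls upright. Inside: nothing or one loose steel ball, 32 mm, 134 g
- pot_2: the same pot on pad_2. Top of each pot: a fixed hood (x -10..+26) and from there to the lip a light flap (12 g, 40 mm wide) hinged at x -11, z 55; its own weight keeps it shut, and it swings open up to 52 deg when the ball rolls against it
- pot_3: the same pot on pad_3. In each pot the ball rolls out over the lip only once the pot is tipped more than about 45 deg towards the spout (65 to 70 deg, held for a second, empties it surely). The pot hangs to one side of the grip, so hold the handle firmly (about 60 N)
- pot_1_grip (a point): good place to grip pot_1: on the middle line of its handle, at x 0, y +74, z 42 mm of the pot. Handle: straight black bar along the pot's y, from y +24 to +96, 14 mm wide (x -7..+7), 16 mm high (z 34..50). Axes as the pot's
- pot_1_lip (a point): middle of the pouring lip of pot_1, at x -82, y 0, z 54 mm of the pot; the lip is 48 mm wide along y. Axes as the pot's
- pot_2_grip (a point): good place to grip pot_2: on the middle line of its handle, at x 0, y +74, z 42 mm of the pot. Handle: straight black bar along the pot's y, from y +24 to +96, 14 mm wide (x -7..+7), 16 mm high (z 34..50). Axes as the pot's
- pot_2_lip (a point): middle of the pouring lip of pot_2, at x -82, y 0, z 54 mm of the pot; the lip is 48 mm wide along y. Axes as the pot's
- pot_3_grip (a point): good place to grip pot_3: on the middle line of its handle, at x 0, y +74, z 42 mm of the pot. Handle: straight black bar along the pot's y, from y +24 to +96, 14 mm wide (x -7..+7), 16 mm high (z 34..50). Axes as the pot's
- pot_3_lip (a point): middle of the pouring lip of pot_3, at x -82, y 0, z 54 mm of the pot; the lip is 48 mm wide along y. Axes as the pot's
- pad_1: thin black rubber pad, 100 (x) x 80 (y) x 2 mm, fixed to the plate: the place of pot_1, whose foot starts at its centre with the same axes. Origin: centre of its underside
- pad_2: thin black rubber pad, 100 (x) x 80 (y) x 2 mm, fixed to the plate: the place of pot_2, whose foot starts at its centre with the same axes. Origin: centre of its underside
- pad_3: thin black rubber pad, 100 (x) x 80 (y) x 2 mm, fixed to the plate: the place of pot_3, whose foot starts at its centre with the same axes. Origin: centre of its underside
- tray: fixed square open black tray lined with grey felt, outside 180 x 180 mm, walls 5 mm thick and 45 mm high, floor 5 mm up. Origin: centre of its underside; axes along its sides, z up
- v_block: steel V-block, 50 x 40 x 38 mm, loose bystander. Origin: centre of its underside
- ring_gauge: dark steel ring gauge, 60 mm across, 18 mm high, loose bystander. Origin: centre of its underside
- angle_plate: dark steel angle plate, foot 50 x 50 mm, 60 mm high, loose bystander. Origin: centre of its underside
Not all that is in view belongs to the job. What is shaped like the pad_2 but red is not meant.

How it is judged:
By the outcome, as a careful person would: the job done as asked, in the order asked, and still so for the second after the job is handed in, with the robot touching nothing.
It also fails if it takes over 72 s, if anything falls off the work surface, if the arm or the gripper's body presses on something with over 40 N, if the wrist force passes 120 N, or if a joint passes its speed limit or range.

ROBOT

A 7-joint arm with a two-finger parallel gripper is mounted at the origin on the work surface. World frame = base frame: x ahead of the robot, y to its left, z up, the work surface at z = 0. Lengths are in m, angles in rad, forces in N, time in s.
With the tool pointing down it reaches from about 0.425 to 0.825 m from the base axis. Payload 3.6 kg.
Tool frame: the origin (TCP) lies where the fingers leave the gripper's body, on its centre line; the fingertips stand 73 mm ahead of it and the grasp point (between the pads) lies 54 mm ahead of it; z points along the fingers, y is the line along which they close (so a half turn about z gives the same grasp; the last joint's range is limited). The gripper opens to 85 mm and grips with 20 to 120 N. Pads are 22 mm wide; open, the fingers measure 114 mm over their backs; the gripper's body (76 mm by 85 mm) begins 54 mm behind the grasp point. The pads swing forward as they close: fully open they stand 13 mm farther back than shut.
Start: joints at [1.218, 0.615, -0.013, 1.423, 0.008, 1.103, -0.04], TCP at [0.209, -0.616, 0.304] pointing down, gripper open.
Joint ranges: [-3.12, 3.12], [-0.3, 2.06], [-1.34, 1.32], [0.26, 2.42], [-1.36, 4.5], [0.01, 1.98], [-2.84, 2.84]. Speed limits (rad/s): [2.79, 2.79, 3.14, 3.14, 3.14, 3.14, 3.14].

INTERFACE

Orientations are given as a unit quaternion [x, y, z, w].
In Python, from station import arm, snapshot, camera_info, ticket gives the robot as it stands. Calls block until the motion is done:
- arm.movep(position, orientation): joint-space move of the TCP to a pose.
- arm.line_to(position, velocity=0.15, ori=None): straight line of the TCP; ori=None keeps the orientation; velocity is the mean speed in m/s.
- arm.move_j(angles): joint-space move.
- arm.move_gripper(opening, effort=None): opening from 0.0 (shut) to 1.0 (fully open); effort is the grip in N (None keeps the last); returns when the fingers have stopped.
- arm.pause(seconds).
- arm.ik(position, orientation): joint angles nearest the present ones, or None.
- snapshot(name): name is "scene" or "top" or "wrist"; returns the picture (400x640x3 uint8, blue, green, red); there is no depth.
- camera_info(name): a dict with "fx", "fy", "cx", "cy" (pixels), "dist_coeffs" ([k1, k2, p1, p2, k3] as OpenCV has them; the pictures are not rectified), "R" (3x3) and "t" (3): a world point X has camera coordinates R X + t; the wrist camera has in their place "T_tool_cam" (4x4, takes a point from camera to tool coordinates, whose origin is the TCP and whose axes are the flange's). Camera axes: x right, y down, z forward; pixel columns grow to the right and rows downward; lengths in m; the calibration is good to about 2 mm. A picture is of the moment at which its call begins: read the wrist's pose just before it. camera_info takes no time and is no camera call.
A pose or a line that the arm cannot do raises arm.MotionError and nothing moves.
- ticket.finish_job(): hands the job in; it is judged then, once.
Readings, each from a call of its own:
- arm.read_time(): time.
- arm.read_joint_positions(): joint angles.
- arm.read_dq(): joint speeds.
- arm.read_effort(): joint torques, N m.
- arm.read_tool_pos(): TCP position.
- arm.read_eef_rot(): TCP orientation.
- arm.read_ft_force(): force on the tool from outside, world axes, zero at the start.
- arm.read_wrist_torque(): the same for the moment, N m.
- arm.read_opening(): opening from 0.0 (shut) to 1.0 (fully open).
- arm.read_finger_force(): force on a finger pad.
Only numpy, scipy, OpenCV 4.12 (cv2) and the standard library are available. Lean on these libraries where they do the work, as an engineer would, in place of code of your own. Each camera call takes 0.05 s, during which the arm holds its last target. There are 200 camera calls.

## Working session

There is one attempt and no reset: what is moved stays moved. The work goes in short steps, each a Python script; the robot and the scene stay as the last script left them, time stands still between calls to the robot, and variables do not carry over. Pictures are saved under pics/ and viewed, at most 10 in all, crops included, and the job is handed in when it is done.

```bash
ls; mkdir -p pics; python3 - <<'E'
from station import arm,snapshot,camera_info
import cv2
for n in("scene","top"):
    cv2.imwrite(f"pics/{n}0.png",snapshot(n)); c=camera_info(n); print(n,c)
print(camera_info("wrist")); print(arm.read_time(),arm.read_eef_rot(),arm.read_ft_force())
E
```

```text
pics
scene {'fx': 371.382123155574, 'fy': 371.382123155574, 'cx': 324.57494584509016, 'cy': 200.01123654212086, 'dist_coeffs': array([-0.07006141,  0.        ,  0.        ,  0.        ,  0.        ]), 'R': array([[ 0.33075336,  0.94365933,  0.01045377],
       [ 0.50691447, -0.16830862, -0.84540519],
       [-0.79601503,  0.28491977, -0.53402321]]), 't': array([-0.21915149, -0.24119184,  1.40050987])}
top {'fx': 412.403399486355, 'fy': 412.403399486355, 'cx': 325.1330885098129, 'cy': 198.31774915934736, 'dist_coeffs': array([-0.0388282,  0.       ,  0.       ,  0.       ,  0.       ]), 'R': array([[ 0.02955974, -0.99942281, -0.01674136],
       [-0.98514206, -0.02629444, -0.16971658],
       [ 0.16917842,  0.02150939, -0.9853507 ]]), 't': array([-0.00794889,  0.58377663,  1.03989914])}
{'fx': 341.4372522300429, 'fy': 341.4372522300429, 'cx': 315.1079404216262, 'cy': 205.4034703239051, 'dist_coeffs': array([-0.00880679,  0.        ,  0.        ,  0.        ,  0.        ]), 'T_tool_cam': array([[-7.27307442e-04, -9.62434155e-01, -2.71514215e-01,
         6.84096158e-02],
       [ 9.99999364e-01, -9.33904049e-04,  6.31695008e-04,
         8.08633227e-04],
       [-8.61533076e-04, -2.71513583e-01,  9.62434222e-01,
        -6.92546736e-02],
       [ 0.00000000e+00,  0.00000000e+00,  0.00000000e+00,
         1.00000000e+00]])}
0.1 [ 9.86676935e-01  1.62687625e-01 -1.96493774e-04 -1.15039341e-03] [0.38742408 0.28584381 0.3582732 ]
```

View pics/top0.png

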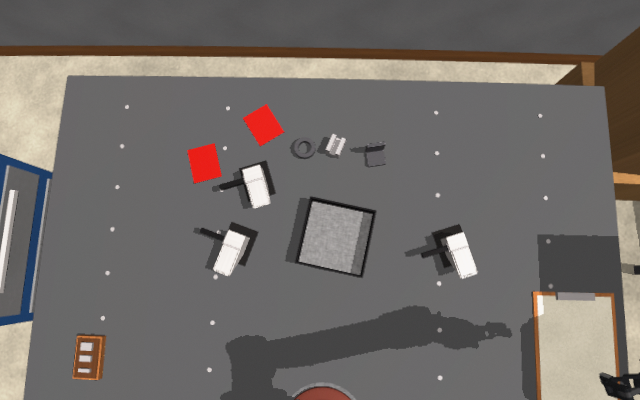

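View pics/scene0.png

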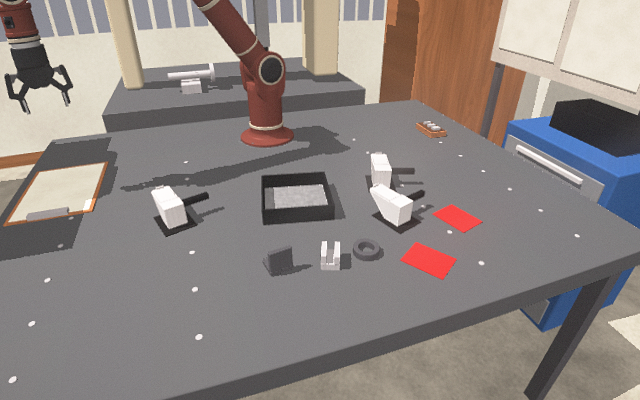

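The top view shows three pots with black handles to the left and spouts pointing down: A (256,185), B (234,248) and C (458,250). The tray is at (336,237), and the red decoy pads are at (205,163) and (263,125). Of the pad candidates, only the black ones under the pots fit. The ring, V-block and angle plate sit at (304,148), (335,146) and (375,153). I'll enlarge these to confirm.

```bash
python3 - <<'E'
import cv2,numpy as np
im=cv2.imread("pics/top0.png")
def c(u,v): return cv2.resize(im[v:v+75,u:u+100],(400,300),interpolation=cv2.INTER_CUBIC)
m=np.vstack([np.hstack([c(205,150),c(190,212)]),np.hstack([c(400,215),c(285,185)])])
cv2.imwrite("pics/crop.png",np.clip(m.astype(int)*1.5,0,255).astype(np.uint8))
E
```

```text
(no output)
```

View pics/crop.png

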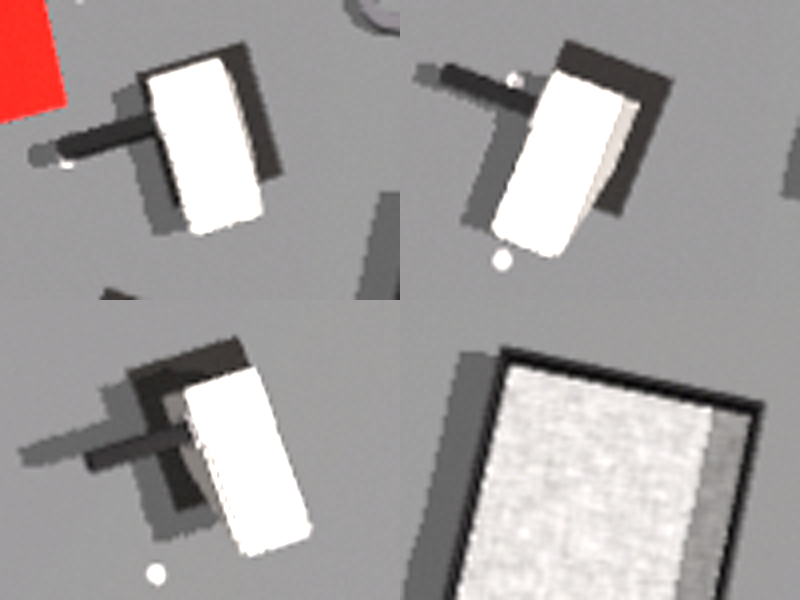

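```bash
cat > pose.py <<'E'
import cv2,numpy as np
from scipy.optimize import least_squares
from station import camera_info
C=camera_info("top")
K=np.array([[C['fx'],0,C['cx']],[0,C['fy'],C['cy']],[0,0,1]])
def proj(P): return cv2.projectPoints(np.asarray(P,float),cv2.Rodrigues(C['R'])[0],C['t'],K,C['dist_coeffs'])[0][:,0]
def W(p,P):
    c,s=np.cos(p[2]),np.sin(p[2]); P=np.asarray(P,float)
    return np.c_[p[0]+c*P[:,0]-s*P[:,1],p[1]+s*P[:,0]+c*P[:,1],P[:,2]]
def fit(P,uv,p0): 
    r=least_squares(lambda p:(proj(W(p,P))-uv).ravel(),p0,loss='soft_l1'); return r.x,r.fun.reshape(-1,2)
E
python3 - <<'E'
from pose import *
T=[[26,24,59],[26,-24,59],[-82,24,56],[-82,-24,56],[0,96,52]]
D={'A':((205,150),T+[[50,40,2],[50,-40,2],[-50,-40,2]],[(150,80),(222,60),(190,234),(262,212),(60,147),(138,73),(243,43),(282,175)]),
'B':((190,212),T+[[50,40,2],[50,-40,2],[-50,-40,2]],[(155,72),(237,103),(92,234),(156,257),(45,73),(168,40),(272,80),(220,215)]),
'C':((400,215),T+[[50,40,2],[50,-40,2],[-50,40,2]],[(185,88),(257,67),(242,255),(310,232),(88,163),(128,72),(238,37),(185,210)])}
for k,(o,P,uv) in D.items():
    uv=(np.array(uv)+.5)/4-.5+o
    P=np.array(P)/1000.
    p,f=fit(P,uv,[.55,0,0]); print(k,p.round(4),f.round(1).tolist())
    for n,s in(("pot",slice(0,5)),("pad",slice(5,8))):
        p,f=fit(P[s],uv[s],p); print(n,p.round(4),abs(f).max().round(2))
P=np.array([[90,90,45],[90,-90,45],[-90,-90,45],[-90,90,45]])/1000.
p,f=fit(P,np.array([(310.3,196.6),(375.6,210.3),(362,276),(296.5,264)]),[.5,0,-.2]);print(p,f)
E
```

```text
A [0.637  0.2009 0.312 ] [[0.0, -0.2], [-0.6, -0.2], [0.3, -0.1], [-0.1, 0.4], [-0.5, 0.2], [-0.2, -0.0], [1.0, -0.4], [0.4, 0.2]]
pot [0.6371 0.2003 0.3062] 0.47
pad [0.6368 0.202  0.3159] 0.61
B [ 0.4596  0.243  -0.3331] [[0.1, 0.3], [-3.4, -0.9], [-0.0, -0.9], [1.0, 0.1], [-0.6, -0.2], [0.1, 0.1], [0.9, 0.4], [-0.1, 1.2]]
pot [ 0.4584  0.2421 -0.3498] 3.03
pad [ 0.4608  0.2437 -0.3223] 0.67
C [ 0.4718 -0.3369  0.3262] [[0.1, 0.6], [-0.4, 0.4], [-0.2, -0.4], [0.4, -0.4], [0.7, 0.0], [0.1, -0.4], [0.3, -0.4], [-1.8, 0.6]]
pot [ 0.4719 -0.3368  0.3191] 0.55
pad [ 0.4725 -0.3385  0.363 ] 0.88
[ 0.48430357 -0.02305332 -0.17202052] [[-0.77671781 -0.09539837]
 [ 0.65028164 -0.53446416]
 [ 1.58332473  1.7451952 ]
 [-1.30168159 -0.39946296]]
```

```bash
cat > h.py <<'E'
import numpy as np
from scipy.spatial.transform import Rotation as R
from station import arm,snapshot,camera_info
POT={'A':[.637,.2005,.309],'B':[.4596,.243,-.333],'C':[.4720,-.337,.325]}
TRAY=np.array([.4843,-.023])
G=.054
def pose(grip,yaw,tilt=0.,flip=1):
    """TCP pose holding a handle at world point grip; tilt in deg towards the spout"""
    P=R.from_euler('z',yaw)*R.from_euler('y',-np.deg2rad(tilt))
    t=R.from_matrix(np.c_[[0,flip,0],[flip,0,0],[0,0,-1]])
    o=P*t
    return np.asarray(grip)-G*o.as_matrix()[:,2],o.as_quat()
def gripof(p,z=.044,y=.074): return np.array([p[0]-y*np.sin(p[2]),p[1]+y*np.cos(p[2]),z])
def pour(yaw,tilt,flip,over=.035,z=.155):
    x=np.array([np.cos(yaw),np.sin(yaw)]);yy=np.array([-x[1],x[0]])
    th=-np.deg2rad(68); lx=-.082*np.cos(th)+.012*np.sin(th)
    g=TRAY+x*(over-lx)+yy*.074
    return pose([*g,z],yaw,tilt,flip)
E
python3 - <<'E'
from h import *
for k,p in POT.items():
    for f in(1,-1):
        q=arm.ik(*pose(gripof(p),p[2],0,f)); q2=arm.ik(*pose(gripof(p,.2),p[2],0,f)); print(k,f,None if q is None else np.round(q,2),q2 is not None)
for d in range(-180,180,15):
    s=[]
    for f in(1,-1):
        Q=[arm.ik(*pour(np.deg2rad(d),t,f)) for t in(0,20,45,68)]
        s.append([None if q is None else np.round(q,1).tolist() for q in(Q[0],Q[3])] if all(q is not None for q in Q) else [q is not None for q in Q])
    print(d,s)
E
```

```text
A 1 [-0.2   0.92 -0.45  1.52  0.5   0.81 -0.54] True
A -1 [ 0.09  1.17 -1.15  1.51  1.12  1.21  2.19] True
B 1 [-0.44  0.79 -0.28  1.82  0.36  0.58 -1.28] True
B -1 [ 0.    1.09 -1.15  1.81  1.15  1.1   1.21] True
C 1 [ 0.69  0.74 -0.29  1.98  0.43  0.49  0.41] True
C -1 [ 0.31  0.74  0.29  1.99 -0.44  0.47 -1.89] True
-180 [[[-0.1, 0.4, 0.4, 2.2, -0.3, 0.6, -2.6], [-0.3, 1.1, 0.7, 1.5, -0.1, 1.8, -2.5]], [[0.5, 0.4, -0.4, 2.2, 0.3, 0.6, -0.1], [0.2, 1.0, -0.2, 1.5, 0.2, 1.8, -0.1]]]
-165 [[[-0.0, 0.5, 0.3, 2.1, -0.3, 0.6, -2.4], [-0.3, 1.1, 0.7, 1.5, -0.0, 1.7, -2.4]], [[0.5, 0.5, -0.4, 2.1, 0.3, 0.6, 0.1], [0.1, 1.0, -0.2, 1.5, 0.4, 1.9, 0.1]]]
-150 [[[0.0, 0.5, 0.3, 2.0, -0.2, 0.6, -2.2], [-0.4, 1.1, 0.7, 1.5, 0.1, 1.6, -2.4]], [[0.6, 0.5, -0.5, 2.0, 0.4, 0.7, 0.4], [0.1, 1.0, -0.2, 1.5, 0.5, 1.8, 0.2]]]
-135 [[[0.1, 0.5, 0.2, 2.0, -0.2, 0.7, -2.0], [-0.5, 1.1, 0.7, 1.6, 0.2, 1.5, -2.3]], [[0.6, 0.6, -0.6, 2.0, 0.4, 0.7, 0.6], [0.0, 1.0, -0.2, 1.5, 0.7, 1.8, 0.3]]]
-120 [[[0.1, 0.5, 0.1, 1.9, -0.1, 0.7, -1.8], [-0.7, 1.2, 0.9, 1.6, 0.2, 1.2, -2.1]], [[0.6, 0.6, -0.6, 1.9, 0.5, 0.8
[... 1843 characters left out ...]
, 0.9, -0.2, 2.0, -0.8, 1.3, -0.3]]]
120 [[[0.7, 0.6, -1.1, 2.2, 0.8, 0.8, 1.1], [-0.1, 1.1, 0.9, 1.9, -0.8, 2.0, -2.8]], [[0.1, 0.4, -0.3, 2.3, 0.2, 0.5, -1.3], [0.5, 0.9, -0.2, 1.9, -0.6, 1.4, -0.4]]]
135 [[[0.8, 0.6, -1.1, 2.3, 0.8, 0.8, 1.4], [-0.1, 1.1, 0.8, 1.8, -0.6, 1.9, -2.8]], [[0.2, 0.4, -0.3, 2.3, 0.2, 0.5, -1.0], [0.4, 0.9, -0.2, 1.8, -0.4, 1.6, -0.3]]]
150 [[[0.8, 0.6, -1.1, 2.2, 0.8, 0.8, 1.8], [-0.2, 1.1, 0.8, 1.7, -0.5, 1.9, -2.7]], [[0.3, 0.4, -0.3, 2.3, 0.2, 0.5, -0.7], [0.3, 0.9, -0.2, 1.7, -0.2, 1.7, -0.2]]]
165 [[[0.9, 0.6, -1.1, 2.2, 0.8, 0.8, 2.1], [-0.2, 1.1, 0.7, 1.6, -0.3, 1.9, -2.6]], [[0.4, 0.4, -0.3, 2.2, 0.2, 0.6, -0.4], [0.3, 1.0, -0.2, 1.6, -0.0, 1.8, -0.2]]]
```

```bash
cat >> h.py <<'E'
import cv2
CW=camera_info("wrist")
KW=np.array([[CW['fx'],0,CW['cx']],[0,CW['fy'],CW['cy']],[0,0,1]])
def wproj(P,tp,rq):
    T=np.eye(4);T[:3,:3]=R.from_quat(rq).as_matrix();T[:3,3]=tp
    M=np.linalg.inv(T@CW['T_tool_cam'])
    return cv2.projectPoints(np.asarray(P,float),cv2.Rodrigues(M[:3,:3])[0],M[:3,3],KW,CW['dist_coeffs'])[0][:,0]
MODEL=np.array([[7,96,52],[-7,96,52],[26,24,59],[26,-24,59],[-82,24,56],[-82,-24,56],[50,40,2],[-50,40,2],[50,-40,2],[-50,-40,2]])/1000.
def look(k):
    """over the handle; wrist picture with the predicted points marked"""
    p=POT[k]; arm.movep(*pose(gripof(p,.18),p[2]))
    tp,rq=arm.read_tool_pos(),arm.read_eef_rot(); im=snapshot("wrist")
    from pose import W
    np.savez(f"w{k}.npz",tp=tp,rq=rq); uv=wproj(W(p,MODEL),tp,rq); cv2.imwrite(f"w{k}.png",im)
    print(uv.round(1).tolist(),arm.read_time())
    for a in uv: cv2.drawMarker(im,tuple(int(round(v)) for v in a),(0,255,0),0,8,1)
    cv2.imwrite(f"pics/w{k}.png",im)
E
python3 - <<'E'
from h import *
look('C'); print(arm.read_joint_positions().round(2))
E
```

```text
[[324.7, 171.2], [305.8, 171.3], [348.9, 263.8], [347.6, 317.3], [212.0, 262.7], [217.0, 315.7], [369.3, 221.1], [261.7, 221.6], [366.1, 297.6], [265.5, 298.0]] 1.7333
[ 0.78  0.53 -0.42  1.87  0.3   0.8   0.52]
```

View pics/wC.png

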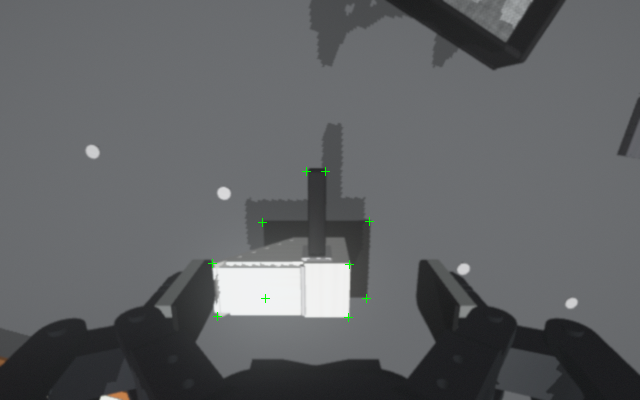

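The wrist view of pot C agrees with the model to about 1–2 px: handle end (316,170), lip edge (215,290), pad corner (368,221). I'll grip and weigh it.

```bash
cat >> h.py <<'E'
def ft(n=15):
    v=[]
    for _ in range(n): v.append(arm.read_ft_force());arm.pause(.02)
    return np.mean(v,0)
def pick(k):
    p=POT[k]; f0=ft()
    arm.line_to(pose(gripof(p),p[2])[0],.15)
    arm.move_gripper(0.,60); print("open",arm.read_opening(),"ff",arm.read_finger_force(),"f",arm.read_ft_force())
    arm.line_to(pose(gripof(p,.10),p[2])[0],.08); arm.pause(.4)
    d=ft()-f0; print(k,"dF",d.round(2),"ff",arm.read_finger_force(),"t",arm.read_time()); return -d[2]
E
python3 - <<'E'
from h import *
pick('C')
E
```

```text
open 0.14907918313012247 ff 60.21672606468201 f [-0.50092738 -0.27137429  2.26682732]
C dF [-0.07  0.09 -1.08] ff 59.83241379261017 t 5.1917
```

```bash
python3 - <<'E'
from h import *
p=POT['C']
arm.line_to(pose(gripof(p,.18),p[2])[0],.15); arm.pause(.3)
v=np.array([arm.read_ft_force() for _ in range(5)]);print(v.round(2)); print(ft(20),arm.read_wrist_torque(),arm.read_time())
cv2.imwrite("pics/liftC.png",np.vstack([snapshot("wrist")[100:400],snapshot("scene")[100:350]])); print(arm.read_tool_pos(),pose(gripof(p,.18),p[2])[0])
E
```

```text
[[-0.14 -0.11 -1.25]
 [-0.14 -0.11 -1.25]
 [-0.14 -0.11 -1.25]
 [-0.14 -0.11 -1.25]
 [-0.14 -0.11 -1.25]]
[ 0.0836446  -0.16704344 -1.16735272] [0.07813543 0.00490299 0.00683532] 6.5083
[ 0.44837847 -0.26686382  0.23401276] [ 0.44837115 -0.26687385  0.234     ]
```

View pics/liftC.png

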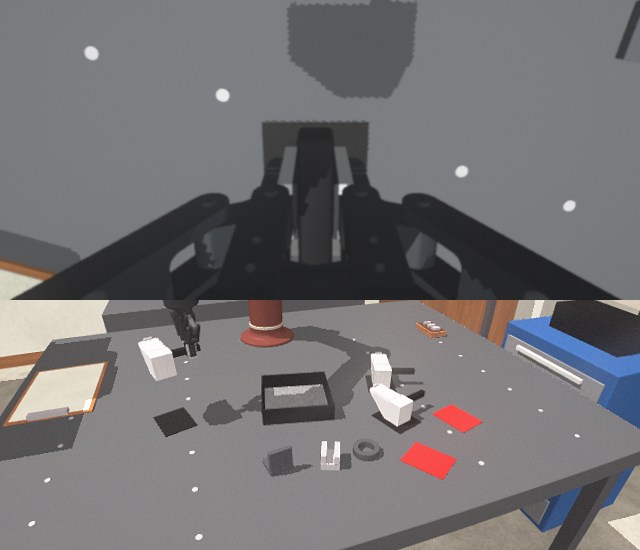

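The pot hangs level in the gripper with its bare pad at (175,420) in the scene half. The reading of about 1.1–1.2 N is close to 150 g and far from 284 g, so C is empty. I'll put it back and look at B.

```bash
cat >> h.py <<'E'
def place(k):
    p=POT[k]; arm.line_to(pose(gripof(p,.065),p[2])[0],.2); arm.line_to(pose(gripof(p,.0445),p[2])[0],.04)
    arm.pause(.2); print("down",arm.read_ft_force().round(2)); arm.move_gripper(.5); arm.move_gripper(1.)
    arm.line_to(pose(gripof(p,.18),p[2])[0],.2); print("t",arm.read_time())
E
python3 - <<'E'
from h import *
place('C'); look('B')
E
```

```text
down [-0.34 -0.62 -1.11]
t 9.9083
[[323.2, 171.3], [304.4, 171.4], [347.4, 264.0], [346.1, 317.6], [210.4, 262.7], [215.5, 315.7], [368.1, 221.3], [260.4, 221.6], [364.9, 297.8], [264.2, 298.1]] 12.0417
```

View pics/wB.png

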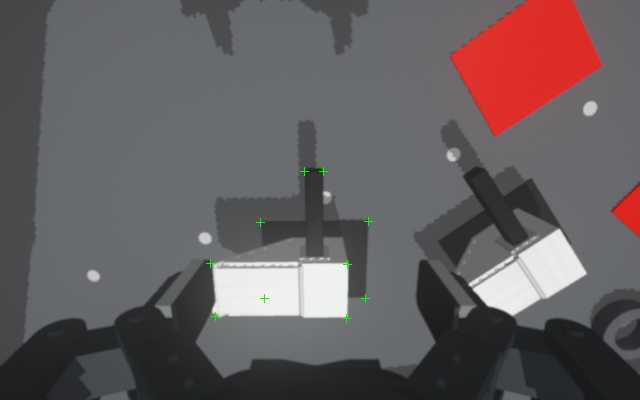

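B also agrees within about 2 px: handle end (314,170), pad corner (367,222). The red sheets at (530,65) and (630,212) are decoys. I'll grip B.

```bash
python3 - <<'E'
from h import *
print(pick('B'))
arm.line_to(pose(gripof(POT['B'],.2),POT['B'][2])[0],.2); arm.pause(.3); print(ft(),arm.read_wrist_torque())
print(arm.read_joint_positions().round(2))
for d in(-150,-135,-120,-105,-90,-75,-60,90,105,120,135):
    Q=[arm.ik(*pour(np.deg2rad(d),t,1)) for t in(0,25,50,68)]
    print(d,[None if q is None else np.round(q,2).tolist() for q in Q])
E
```

```text
open 0.15086629829923015 ff 60.585583448410034 f [0.23515408 0.14696614 1.47371242]
B dF [-0.33 -0.29 -2.99] ff 59.92193877696991 t 15.5
2.992297674355486
[ 6.77418469e-02 -1.37245387e-03 -2.91802613e+00] [ 0.18171197 -0.05304144  0.05202573]
[-0.44  0.56 -0.27  1.7   0.18  0.9  -1.12]
-150 [[-0.01, 0.5, 0.33, 2.04, -0.26, 0.64, -2.12], [-0.23, 0.68, 0.5, 1.82, -0.02, 1.03, -2.39], [-0.32, 0.9, 0.56, 1.63, 0.11, 1.4, -2.47], [-0.35, 1.07, 0.59, 1.51, 0.2, 1.63, -2.47]]
-135 [[0.04, 0.52, 0.26, 1.97, -0.21, 0.67, -1.92], [-0.25, 0.68, 0.46, 1.81, 0.08, 0.98, -2.25], [-0.38, 0.89, 0.54, 1.65, 0.24, 1.29, -2.38], [-0.42, 1.06, 0.58, 1.55, 0.34, 1.49, -2.42]]
-120 [[0.08, 0.55, 0.18, 1.9, -0.14, 0.71, -1.75], [-0.27, 0.67, 0.43, 1.8, 0.17, 0.9, -2.11], [-0.44, 0.87, 0.53, 1.7, 0.37, 1.15, -2.32], [-0.51, 1.03, 0.57, 1.63, 0.48, 1.33, -2.39]]
-105 [[0.1, 0.57, 0.11, 1.84, -0.09, 0.74, -1.57], [-0.29, 0.66, 0.39, 1.81, 0.26, 0.82, -1.98], [-0.51, 0.85, 0.53, 1.76, 0.51, 1.0, -2.27], [-0.6, 1.01, 0.59, 1.72, 0.62, 1.15, -2.4]]
-90 [[0.11, 0.6, 0.04, 1.78, -0.04, 0.76, -1.4], [-0.3, 0.65, 0.
[... 530 characters left out ...]
68, 0.75], [0.87, 0.78, -1.22, 2.19, 0.54, 0.6, 0.94], [1.02, 0.96, -1.15, 2.17, -0.04, 0.53, 1.69], [1.1, 1.18, -1.15, 2.14, -0.25, 0.61, 1.99]]
105 [[0.47, 0.51, -0.86, 2.22, 0.63, 0.68, 0.99], [0.91, 0.83, -1.27, 2.14, 0.51, 0.77, 1.21], [1.01, 1.0, -1.15, 2.06, 0.05, 0.81, 1.78], [1.06, 1.2, -1.15, 2.0, -0.09, 0.93, 1.94]]
120 [[0.59, 0.52, -0.94, 2.24, 0.68, 0.69, 1.26], [0.94, 0.9, -1.32, 2.09, 0.54, 0.96, 1.44], [-0.31, 1.04, 1.13, 1.99, -0.88, 1.82, -2.8], [0.99, 1.22, -1.15, 1.86, 0.01, 1.22, 1.97]]
135 [[0.71, 0.55, -1.02, 2.25, 0.73, 0.72, 1.52], [-0.49, 0.82, 1.13, 2.07, -0.79, 1.33, -2.8], [-0.32, 1.07, 1.13, 1.88, -0.74, 1.81, -2.66], [0.91, 1.24, -1.15, 1.74, 0.1, 1.48, 2.02]]
```

B reads 2.99 N, so it is loaded. Pouring into the tray at yaw −105°.

```bash
cat >> h.py <<'E'
def empty(k,d=-105):
    a=np.deg2rad(d)
    for t in(0,35): arm.movep(*pour(a,t,1))
    for t in(45,52,60,68): arm.movep(*pour(a,t,1)); arm.pause(.1)
    arm.pause(1.0); cv2.imwrite(f"pics/pour{k}.png",np.vstack([snapshot("top")[150:400],snapshot("scene")[100:400]]))
    for t in(35,0): arm.movep(*pour(a,t,1))
    p=POT[k]; arm.movep(*pose(gripof(p,.2),p[2])); arm.pause(.4); print("after",ft().round(2),arm.read_time())
E
python3 - <<'E'
from h import *
empty('B')
E
```

```text
after [ 0.09  0.1  -1.55] 24.725
```

View pics/pourB.png

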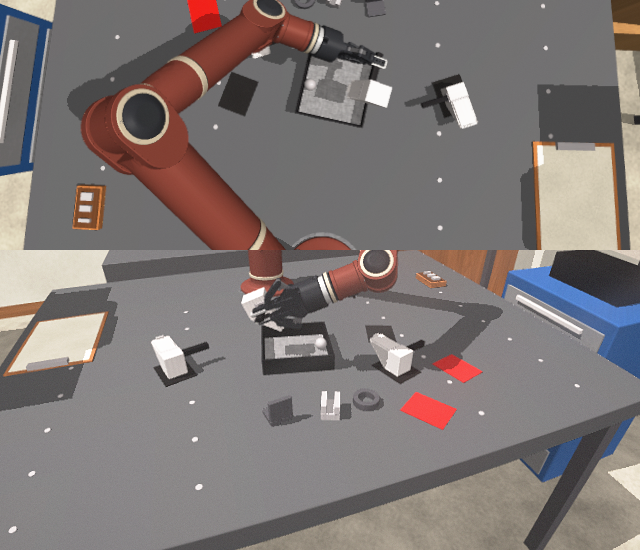

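The ball is in the tray, at (310,85) in the top half and (320,343) in the scene half. The weight has dropped to 1.55 N. I'll put B back, then look at A and lift it.

```bash
python3 - <<'E'
from h import *
place('B'); look('A')
E
```

```text
down [-0.27 -0.72 -1.63]
t 28.125
[[326.8, 175.1], [307.9, 175.1], [350.7, 268.0], [349.1, 321.6], [213.3, 266.2], [218.1, 319.2], [371.2, 224.8], [263.3, 224.7], [367.6, 301.3], [266.7, 301.2]] 28.8917
```

View pics/wA.png

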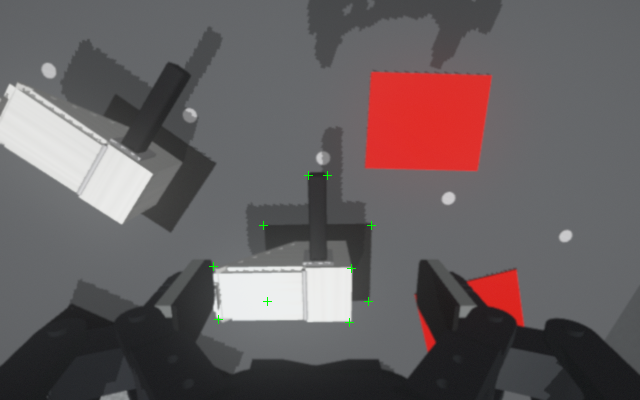

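A matches: handle end (318,173), pad corner (370,225). Pot B stands upright on its pad at left.

```bash
python3 - <<'E'
from h import *
w=pick('A')
arm.line_to(pose(gripof(POT['A'],.2),POT['A'][2])[0],.2); arm.pause(.3); f=ft(); print(f.round(2))
if w>2.1 and -f[2]>2.1: empty('A')
elif w<2 and -f[2]<2: place('A')
E
```

```text
open 0.1499744791855091 ff 60.583813190460205 f [-0.06910016 -0.22006268  1.64546662]
A dF [ 0.03  0.07 -3.02] ff 59.95034337043762 t 32.35
[-0.01  0.13 -2.69]
after [ 0.09  0.12 -1.51] 41.325
```

A was loaded and now reads 1.51 N, so its ball is out. I'll put it back, retreat and verify.

```bash
python3 - <<'E'
from h import *
place('A'); arm.move_j([1.218,.615,-.013,1.423,.008,1.103,-.04])
a=snapshot("top"); cv2.imwrite("top1.png",a); print(arm.read_time())
c=lambda u,v:cv2.resize(a[v:v+75,u:u+100],(400,300),interpolation=cv2.INTER_CUBIC)
m=np.vstack([np.hstack([c(205,150),c(190,212)]),np.hstack([c(400,215),c(285,205)])])
cv2.imwrite("pics/fin.png",np.clip(m.astype(int)*1.5,0,255).astype(np.uint8))
b=cv2.imread("pics/top0.png"); d=cv2.absdiff(a,b).max(2)>40
n,_,s,ce=cv2.connectedComponentsWithStats(d.astype(np.uint8)); print([(x.tolist()) for x in s[1:] if x[4]>3])
E
```

```text
down [-0.9  -0.01 -0.67]
t 44.7333
48.1917
[[314, 229, 6, 12, 33], [309, 231, 6, 6, 30], [321, 231, 6, 7, 32], [304, 237, 4, 3, 7], [603, 372, 16, 5, 16], [629, 373, 9, 2, 14], [599, 376, 2, 3, 6], [629, 378, 6, 10, 27], [600, 380, 13, 17, 38], [633, 394, 3, 6, 7], [614, 396, 4, 3, 7]]
```

View pics/fin.png

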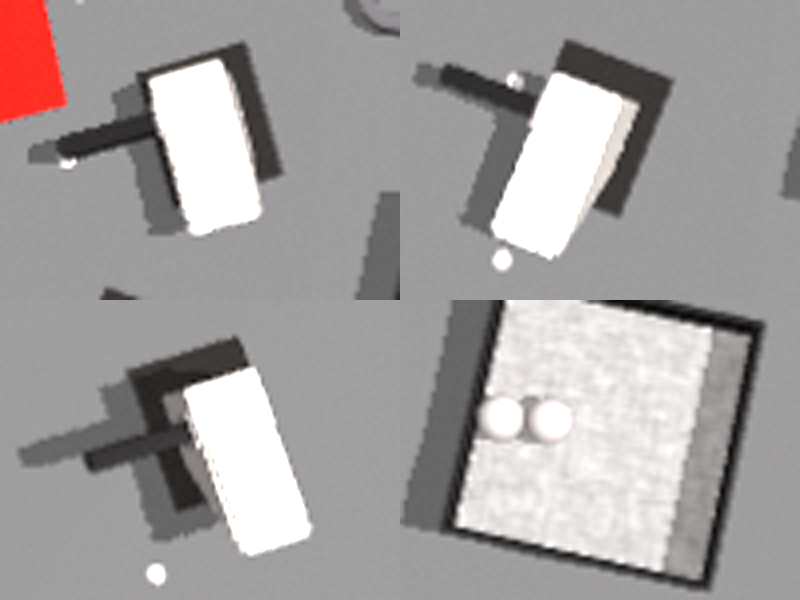

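All three pots stand on their pads as they did at the start, and both balls are in the tray at crop (502,418) and (550,420). Apart from the arm, only the balls differ from the first picture.

```bash
python3 -c "
from station import ticket
print(ticket.finish_job())"
```

```text
the job is handed in; nothing more can be done
None
```

The job is handed in at about 48 s: two of the three pots held a ball and both balls are in the tray, the empty pot was never tipped, all three pots stand upright on their pads, and the gauges did not move.

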